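# Front a tin in the bench rack: push it home and roll its label to the aisle

### The arm

A 7-joint arm with a two-finger parallel gripper is mounted at the origin on the work surface. World frame = base frame: x ahead of the robot, y to its left, z up, the work surface at z = 0. Lengths are in m, angles in rad, forces in N, time in s.
With the tool pointing down it reaches from about 0.425 to 0.925 m from the base axis. Payload 6.8 kg.
Tool frame: the origin (TCP) lies on the centre line of the jaws, within the pads' length; the fingertips stand 11 mm ahead of it and the grasp point (between the pads) lies 8 mm behind it; z points along the fingers, y is the direction in which the jaws open and shut (so a half turn about z gives the same grasp; the last joint's range is limited). The gripper opens to 85 mm and grips with 20 to 120 N. Pads are 22 mm wide; open, the fingers measure 114 mm over their backs; the gripper's body (76 mm by 85 mm) begins 54 mm behind the grasp point. The pads swing forward as they close: fully open they stand 13 mm farther back than shut.
Start: joints at [1.127, 0.477, 0.022, 1.555, -0.011, 1.109, -0.083], TCP at [0.222, -0.637, 0.242] pointing down, gripper open.
Joint ranges: [-2.96, 2.96], [-0.34, 2.1], [-1.41, 1.46], [0.24, 2.44], [-1.37, 4.51], [0.17, 1.92], [-2.96, 2.96]. Speed limits (rad/s): [2.39, 2.39, 3.14, 3.14, 3.14, 3.14, 3.14].

### API

Orientations are given as a rotation vector (axis times angle).
In Python, from bench import r gives the robot as it stands.
- The arm moves only by the tool send_rows, never from a script. Its argument "deltas" is a list of rows, each a list of 7 numbers: the opening, from 0 (shut) to 1 (fully open), then the shift along the tool's x, y, z as a fraction of full scale, then the turn, a rotation vector about the tool's x, y, z as a fraction of full scale. In form: [[hand, x, y, z, ax, ay, az], ...]. A call has 1 to 20 rows; each row is the pose to reach, as a shift and turn from the pose commanded when the call began, along the tool's axes at that moment, turning the shorter way round; what a row does not reach only later rows make up. Full scale, the value 1, is 150 mm for a shift and 180 degrees for a turn. A row lasts 1/12 s, in which the tool goes at most 41.7 mm and 7.16 degrees, less where a joint would pass 70% of its speed; a pose out of reach is approached as far as the arm can. A call with a number of a shift or a turn outside -1 to 1 is refused whole. A call with a gripper value outside its range is refused whole. The fingers move at their own pace and stop on an object; "squeeze" is the grip in N (left out, the last holds). Time passes only in rows, so rows that repeat a pose let the fingers close. It gives the time, the measured TCP pose, the force and the opening at its end, in the units of the state.
- r.get_obs(): the state, without advancing time (a new reading comes with each control period).
- r.grab_frame(name): name is "scene" or "top" or "wrist"; returns a dict with "pixels" (480x640x3 uint8, red, green, blue), "camera_matrix" (3x3 intrinsics, pixels), "rvec" (rotation vector, rad) and "tvec" (3), from world to camera coordinates, as OpenCV has them. Camera axes: x right, y down, z forward; pixel columns grow to the right and rows downward; lengths in m; the calibration is good to about 2 mm. A picture is of the moment at which its call begins. There is no depth.
- r.hand_in(): hands the job in, once; it reports no verdict.
The state is a dict: "clock": time; "joints": joint angles; "qvel": joint speeds; "tau": joint torques, N m; "tcp_pos": TCP position; "orientation": TCP orientation; "contact_force": force on the tool from outside, world axes, zero at the start; "moment": the same for the moment, N m; "grip_width": finger opening in m.
Only numpy, scipy, OpenCV 4.12 (cv2) and the standard library are available. Lean on these libraries where they do the work, as an engineer would, in place of code of your own. Each camera call takes 0.05 s, during which the arm holds its last target. There are 200 camera calls.

### The job

The yellow tin stands part way back in its lane of the bench rack with its label turned away. Slide it home against the rack's front lip and, with a light fingertip on its lid or side, roll it round until its label faces squarely out over the lip, like its neighbours. Go gently, as the tin dents easily, keep it standing in its lane, and leave the blue and green tins and the red bin as they are.

Things in the scene. Friction and masses are not known exactly. Their poses are not given: they have to be found in the camera images.
- rack: Grey sheet-steel rack fixed on the bench, 230 mm deep (x) by 333 mm wide (y). Origin at the centre of its underside; +x points to its front (aisle side, away from the robot), z up. Three lanes along x, 110 mm pitch, open at the back (-x). Floor 4 mm thick; dividers 3 mm thick, tops 47 mm above the bench. Front lip: inner face at x = +112 mm, 28 mm high.
- bay: The yellow tin's own lane: a slick white glide strip, 222 x 102 x 2 mm, fixed in one of the three lanes, a yellow card holder over the lip before it. Origin under its centre, 4 mm above the bench, axes parallel to the rack's. The lane is 107 mm wide. A tin touching the lip has its axis at x = +62 mm, y = 0 (play 3.5 mm each way) here. Tin on glide and rack: friction about 0.1.
- tin: The tin to put right: loose yellow cylinder, 100 mm diameter, 110 mm high, flat lid, 0.4 to 0.8 kg, too wide to grip across. Origin on its axis at the underside, 6 mm above the bench, z up; its +x points out through the middle of its label. Starts 65 to 110 mm short of home, turned 1 rad to half a turn either way from facing front. Over 20 N of push dents it.
- tin_lid (a point): Centre of the top face of the yellow tin's flat aluminium lid, 116 mm above the bench; the lid's edge is 50 mm from here. A red seal strip 14 mm wide lies on the lid above the middle of the label, 50 to 26 mm out. About 8 N of fingertip pressed on the lid some 40 mm out and carried round in an arc turns the tin with it, slipping by an unknown part.
- tin_label (a point): Middle of the yellow tin's label, on its side, 50 mm from the axis and 55 mm above its underside. White paper with a red block in the middle and a yellow band below, 66 mm high, 50 degrees to each side.
- tin_blue: Blue tin of the same size and make, standing at the lip of its own lane with its label to the front; leave alone. Origin and axes as for the yellow tin.
- tin_blue_label (a point): Middle of the blue tin's label, 50 mm from its axis, 55 mm above its underside.
- tin_green: Green tin of the same size and make, standing at the lip of its own lane with its label to the front; leave alone. Origin and axes as for the yellow tin.
- tin_green_label (a point): Middle of the green tin's label, 50 mm from its axis, 55 mm above its underside.
- red_bin: Red open stacking bin, loose, 230 x 140 mm, 125 mm high, on the bench to the right of the rack; leave alone. Origin at the centre of its underside.
Things that resemble listed ones, but are neither listed nor needed, are in the scene too. Leave any brown look-alike of the bay alone. What is shaped like the tin but turquoise is not meant.

How it is judged:
By the outcome, as a careful person would: the job done as asked, in the order asked, and still so for the second after the job is handed in, with the robot touching nothing.
It also fails if it takes over 72 s, if anything falls off the work surface, if the arm or the gripper's body presses on something with over 40 N, if the wrist force passes 120 N, or if a joint passes its speed limit or range.

## Working session

There is one attempt and no reset: what is moved stays moved. The work goes in short steps, Python scripts to look and compute and a tool call to move; the robot and the scene stay as the last step left them, time stands still between calls to the robot, and variables do not carry over. Pictures are saved under pics/ and viewed, about 8 in all and at most 12, crops included, and the job is handed in when it is done.

Besides the shell and the picture viewer there is one more tool, called as a command line: name --pt "numbers of a row" for each row, then --argument value for the rest. send_rows: Moves the arm, as the interface text tells. Shift numbers are shares of 150 mm and turn numbers shares of 180 degrees, none past 1 either way. Its arguments: {"type":"object","properties":{"deltas":{"type":"array","items":{"type":"array","items":{"type":"number"}}},"squeeze":{"type":"number"}},"required":["deltas"]}

```bash
mkdir -p pics; ls; cat > h.py <<'E'
import numpy as np, cv2
from bench import r
def grab(n):
    f=r.grab_frame(n); return f
def save(f,name): cv2.imwrite('pics/'+name,cv2.cvtColor(f['pixels'],cv2.COLOR_RGB2BGR))
def ray(f,u,v,z):
    K=np.array(f['camera_matrix']);R=cv2.Rodrigues(np.array(f['rvec'],float))[0];t=np.array(f['tvec'],float).ravel()
    c=-R.T@t; d=R.T@np.linalg.inv(K)@np.array([u,v,1.]); return c+d*(z-c[2])/d[2]
def proj(f,P):
    return cv2.projectPoints(np.array(P,float).reshape(-1,1,3),np.array(f['rvec'],float),np.array(f['tvec'],float),np.array(f['camera_matrix']),None)[0].reshape(-1,2)
E
python3 - <<'E'
from h import *
import pickle
print(r.get_obs())
fs=[]
for n in ['scene','top']:
    f=grab(n); save(f,n+'0.png'); R=cv2.Rodrigues(np.array(f['rvec'],float))[0]; print(n,-R.T@np.ravel(f['tvec']),R[2]); fs.append(f)
pickle.dump(fs,open('f0.pkl','wb'))
E
```

```text
pics
{'clock': 0.0, 'joints': array([ 1.12691477,  0.4778061 ,  0.02234358,  1.5564552 , -0.01149725,
        1.10930454, -0.08313468]), 'qvel': array([ 0.00104846, -0.00013625, -0.00086   ,  0.00115511, -0.00108964,
        0.00093631,  0.0003557 ]), 'tau': array([-4.55990785e-04, -5.96448576e+01,  1.60801359e+00, -2.81199825e+01,
        1.23815631e-02,  9.36603727e-03,  2.73036352e-05]), 'tcp_pos': array([ 0.22221138, -0.63676476,  0.24132018]), 'orientation': array([-3.09565924e+00, -5.24647250e-01,  7.02096629e-04]), 'contact_force': array([-0.12020987,  0.38359341,  0.69667429]), 'moment': array([-0.0838048 ,  0.04467277,  0.00620114]), 'grip_width': 0.08520492727928818}
scene [1.15256695 0.27885816 0.94561498] [-0.58055799 -0.32241814 -0.74766234]
top [ 0.38360812 -0.11459722  1.01591981] [ 0.14411411  0.01323651 -0.98947255]
```

View pics/top0.png

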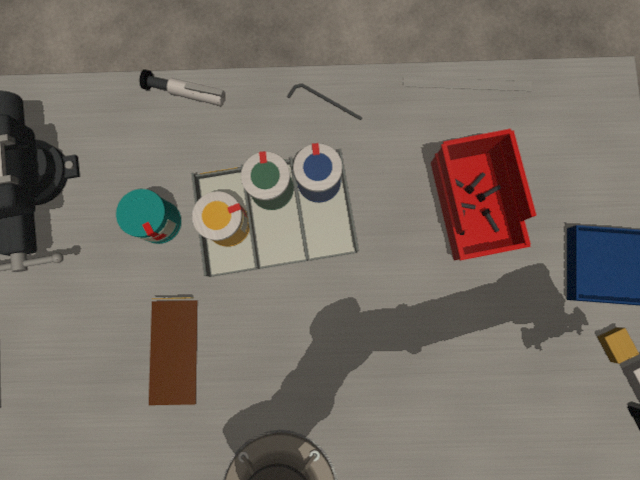

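View pics/scene0.png

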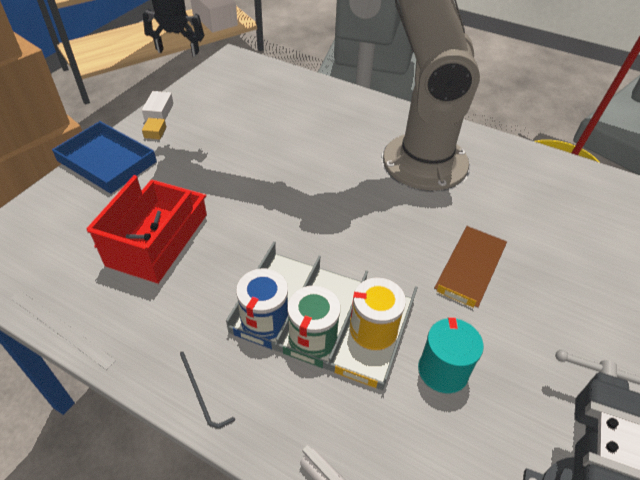

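The top view shows the yellow tin at (218,216) in the left lane, with its seal at (235,210) pointing right. Green is at (265,176), blue at (318,168), and the lip is at the upper edge of the rack. Next I measure the lid circles, seals and dividers.

```bash
python3 - <<'E'
from h import *
import pickle
fs=pickle.load(open('f0.pkl','rb')); f=fs[1]; im=f['pixels']
hsv=cv2.cvtColor(im,cv2.COLOR_RGB2HSV)
# rack floor / lid white mask
for n,(x,y) in dict(Y=(218,216),G=(265,176),B=(318,168)).items():
    red=((hsv[...,0]<8)|(hsv[...,0]>172))&(hsv[...,1]>150)&(hsv[...,2]>90)
    yy,xx=np.mgrid[:480,:640]; near=np.hypot(xx-x,yy-y)<32
    rv,ru=np.nonzero(red&near)
    rp=np.array([ray(f,u,v,.116)[:2] for u,v in zip(ru,rv)])
    # coloured disc
    h={'Y':(15,32),'G':(60,95),'B':(105,130)}[n]
    m=(hsv[...,0]>=h[0])&(hsv[...,0]<=h[1])&(hsv[...,1]>90)&(np.hypot(xx-x,yy-y)<20)
    cs=max(cv2.findContours(m.astype(np.uint8),0,1)[0],key=cv2.contourArea)[:,0]
    e=cv2.minEnclosingCircle(cs)
    # white lid
    w=(hsv[...,2]>185)&(hsv[...,1]<40)&near
    wc=max(cv2.findContours(w.astype(np.uint8),0,1)[0],key=cv2.contourArea); we=cv2.minEnclosingCircle(wc)
    c=ray(f,*e[0],.116)[:2]; c2=ray(f,*we[0],.116)[:2]; rad=np.linalg.norm(ray(f,we[0][0]+we[1],we[0][1],.116)[:2]-c2)
    d=rp.mean(0)-c2
    print(n,'disc',e,c,'white',we,c2,'r',rad,'seal n',len(rp),rp.mean(0),'ang',np.degrees(np.arctan2(d[1],d[0])),np.hypot(*d))
big=cv2.resize(im[130:290,180:370],None,fx=4,fy=4,interpolation=cv2.INTER_CUBIC)[:,:,::-1]
cv2.imwrite('pics/c.png',cv2.resize(big,(760,600) if 0 else None,fx=.9,fy=.9))
E
```

```text
Y disc ((216.04762268066406, 214.95237731933594), 14.933431625366211) [0.56865972 0.11001128] white ((206.0, 222.5), 18.445966720581055) [0.55372316 0.13014485] r 0.037258248999712876 seal n 76 [0.58208884 0.07390053] ang -63.23683629725449 0.06299234086732665Traceback (most recent call last):
  File "<stdin>", line 14, in <module>
ValueError: max() iterable argument is empty
```

```bash
python3 - <<'E'
from h import *
import pickle
fs=pickle.load(open('f0.pkl','rb')); f=fs[1]; im=f['pixels']
hsv=cv2.cvtColor(im,cv2.COLOR_RGB2HSV); yy,xx=np.mgrid[:480,:640]
red=((hsv[...,0]<8)|(hsv[...,0]>172))&(hsv[...,1]>150)&(hsv[...,2]>90)
for n,(x,y) in dict(Y=(217,215),G=(265,175),B=(318,167)).items():
    near=np.hypot(xx-x,yy-y)<30
    rv,ru=np.nonzero(red&near)
    rp=np.array([ray(f,u,v,.116)[:2] for u,v in zip(ru,rv)])
    m=(hsv[...,1]>80)&~red&(np.hypot(xx-x,yy-y)<18)
    cs=max(cv2.findContours(m.astype(np.uint8),0,1)[0],key=cv2.contourArea)[:,0]
    e=cv2.minEnclosingCircle(cs); c=ray(f,*e[0],.116)[:2]
    d=rp.mean(0)-c
    print(n,hsv[y,x],'disc',np.round(e[0],1),round(e[1],1),c,'seal',len(rp),rp.mean(0),'ang',np.degrees(np.arctan2(d[1],d[0])),np.hypot(*d))
big=cv2.resize(im[130:285,175:370],None,fx=3.8,fy=3.8,interpolation=cv2.INTER_CUBIC)[:,:,::-1]
cv2.imwrite('pics/c.png',big)
E
```

```text
Y [ 19 184 188] disc [217.5 214.5] 16.5 [0.56951133 0.10708111] seal 76 [0.58208884 0.07390053] ang -69.24017411674214 0.03548443287073453
G [ 67  74 100] disc [260. 167.] 7.3 [0.66616161 0.0208465 ] seal 63 [0.68680187 0.01568448] ang -14.041356250886663 0.02127596502961073
B [111 121 101] disc [317. 165.] 15.1 [ 0.6670822  -0.09577788] seal 60 [ 0.70195045 -0.09276302] ang 4.941746498948101 0.03499834925946282
```

View pics/c.png

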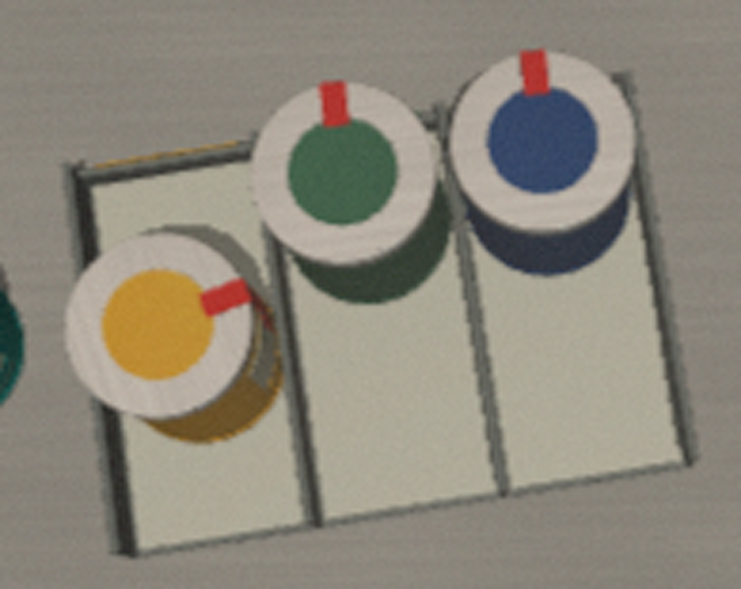

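```bash
python3 - <<'E'
from h import *
import pickle
f=pickle.load(open('f0.pkl','rb'))[1]
q=lambda x,y,z: ray(f,175+x/3.8,130+y/3.8,z)[:2]
for n,p in dict(Y=(159,325),G=(344,174),B=(542,142),ys=(225,297),gs=(334,104),bs=(535,72)).items(): print(n,q(*p,.116))
for a,b in [((73,165),(122,550)),((250,140),(316,520)),((440,105),(502,490)),((627,75),(690,460))]:
    A,B=q(*a,.047),q(*b,.047); d=A-B; print(A,B,np.hypot(*d),np.degrees(np.arctan2(d[1],d[0])))
E
```

```text
Y [0.56743834 0.10839138]
G [0.64730974 0.00962414]
B [ 0.66204737 -0.09695843]
ys [0.58166455 0.07334004]
gs [0.68642538 0.01482514]
bs [ 0.70123662 -0.09402803]
[0.67731105 0.17647184] [0.45357411 0.14500985] 0.22593821840417738 8.004474850945902
[0.68938708 0.07364124] [0.4677509  0.03594654] 0.22481878333315047 9.652203843284301
[ 0.70727175 -0.03689348] [ 0.4820567  -0.06875851] 0.22745812178771918 8.05316136623778
[ 0.7222266  -0.14584512] [ 0.49635421 -0.17473115] 0.22771197020605963 7.287796792063026
```

The rack is yawed about 8° and home for the tin is about (0.632, 0.119). The tin is about 65 mm short of that and its label is about 76° clockwise of front. I'll move to behind the tin at height with the gripper shut.

send_rows --pt "0 0.9 -1 0 0 0 0.062" --pt "0 0.9 -1 0 0 0 0.062" --pt "0 0.9 -1 0 0 0 0.062" --pt "0 0.9 -1 0 0 0 0.062" --pt "0 0.9 -1 0 0 0 0.062" --pt "0 0.9 -1 0 0 0 0.062" --pt "0 0.9 -1 0 0 0 0.062"

```text
clock: 0.68
tcp_pos: [0.3017, -0.4492, 0.2423]
orientation: [-3.133, -0.228, -0.0]
contact_force: [-0.8, -0.6, 0.9]
grip_width: 0.0006
```

send_rows --pt "0 1 -1 0 0 0 0" --pt "0 1 -1 0 0 0 0" --pt "0 1 -1 0 0 0 0" --pt "0 1 -1 0 0 0 0" --pt "0 1 -1 0 0 0 0" --pt "0 1 -1 0 0 0 0" --pt "0 1 -1 0 0 0 0"

```text
clock: 1.27
tcp_pos: [0.4296, -0.2804, 0.2422]
orientation: [-3.133, -0.228, -0.001]
contact_force: [-0.4, -0.2, -0.2]
grip_width: 0.0002
```

send_rows --pt "0 0.5 -1 0 0 0 0" --pt "0 0.5 -1 0 0 0 0" --pt "0 0.5 -1 0 0 0 0" --pt "0 0.5 -1 0 0 0 0" --pt "0 0.5 -1 0 0 0 0" --pt "0 0.5 -1 0 0 0 0"

```text
clock: 1.77
tcp_pos: [0.4815, -0.1226, 0.2422]
orientation: [3.133, 0.224, -0.0]
contact_force: [-1.5, -0.8, -0.1]
grip_width: -0.0
```

send_rows --pt "0 0 -1 0 0 0 0" --pt "0 0 -1 0 0 0 0" --pt "0 0 -1 0 0 0 0" --pt "0 0 -1 0 0 0 0" --pt "0 0 -1 0 0 0 0" --pt "0 0 -1 0 0 0 0"

```text
clock: 2.27
tcp_pos: [0.4602, 0.0241, 0.2422]
orientation: [3.133, 0.219, -0.0]
contact_force: [-0.4, -0.0, 0.8]
grip_width: 0.0001
```

```bash
cat >> h.py <<'E'
from scipy.spatial.transform import Rotation as Ro
def st(target=None):
    o=r.get_obs(); R=Ro.from_rotvec(o['orientation']).as_matrix()
    print('t',round(o['clock'],2),'p',o['tcp_pos'].round(4),'xaxis',np.degrees(np.arctan2(R[1,0],R[0,0])).round(2),'z',R[:,2].round(3),'F',o['contact_force'].round(2),'w',round(o['grip_width'],3),'q7',o['joints'][6].round(2))
    if target is not None: print('shift',(R.T@(np.array(target)-o['tcp_pos'])/.15).round(3))
E
python3 -c "
from h import *
st([.482,.0965,.241])"
```

```text
t 2.27 p [0.4602 0.0241 0.2422] xaxis 8.0 z [-0.    -0.001 -1.   ] F [-0.43 -0.02  0.82] w 0.0 q7 -1.68
shift [ 0.211 -0.458  0.008]
```

send_rows --pt "0 0.21 -0.46 0 0 0 0" --pt "0 0.21 -0.46 0 0 0 0" --pt "0 0.21 -0.46 0 0 0 0" --pt "0 0.21 -0.46 0.25 0 0 0" --pt "0 0.21 -0.46 0.5 0 0 0" --pt "0 0.21 -0.46 0.7 0 0 0" --pt "0 0.21 -0.46 0.7 0 0 0" --pt "0 0.21 -0.46 0.7 0 0 0"

```text
clock: 2.93
tcp_pos: [0.4812, 0.0956, 0.1363]
orientation: [3.133, 0.215, -0.006]
contact_force: [0.1, -0.2, 0.1]
grip_width: 0.0
```

```bash
python3 -c "
from h import *
st([.482,.0965,.075])
f=grab('wrist');save(f,'w1.png')"
```

```text
t 2.93 p [0.4812 0.0956 0.1363] xaxis 7.86 z [-0.004 -0.002 -1.   ] F [ 0.06 -0.21  0.09] w 0.0 q7 -1.93
shift [ 0.008 -0.006  0.409]
```

View pics/w1.png

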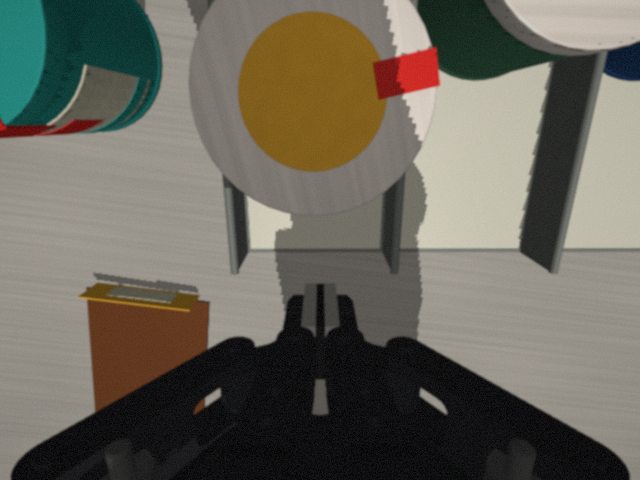

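The view confirms the fingers (320,300) lie behind the tin lid (313,92), centred in the lane. I'll lower and push slowly.

send_rows --pt "0 0.01 0 0.2 0 0 0" --pt "0 0.01 0 0.41 0 0 0" --pt "0 0.01 0 0.41 0 0 0" --pt "0 0.05 0 0.41 0 0 0" --pt "0 0.08 0 0.41 0 0 0" --pt "0 0.1 0 0.41 0 0 0" --pt "0 0.12 0 0.41 0 0 0" --pt "0 0.13 0 0.41 0 0 0" --pt "0 0.14 0 0.41 0 0 0" --pt "0 0.15 0 0.41 0 0 0" --pt "0 0.16 0 0.41 0 0 0" --pt "0 0.17 0 0.41 0 0 0" --pt "0 0.19 0 0.41 0 0 0" --pt "0 0.21 0 0.41 0 0 0" --pt "0 0.23 0 0.41 0 0 0" --pt "0 0.25 0 0.41 0 0 0" --pt "0 0.27 0 0.41 0 0 0" --pt "0 0.28 0 0.41 0 0 0"

```text
clock: 4.48
tcp_pos: [0.5237, 0.1047, 0.0758]
orientation: [-3.134, -0.221, -0.001]
contact_force: [-0.1, -0.3, 0.3]
grip_width: -0.0002
```

send_rows --pt "0 0.02 0 0 0 0 0" --pt "0 0.04 0 0 0 0 0" --pt "0 0.06 0 0 0 0 0" --pt "0 0.08 0 0 0 0 0" --pt "0 0.1 0 0 0 0 0" --pt "0 0.12 0 0 0 0 0" --pt "0 0.14 0 0 0 0 0" --pt "0 0.16 0 0 0 0 0" --pt "0 0.18 0 0 0 0 0" --pt "0 0.2 0 0 0 0 0" --pt "0 0.21 0 0 0 0 0" --pt "0 0.22 0 0 0 0 0" --pt "0 0.23 0 0 0 0 0"

```text
clock: 5.57
tcp_pos: [0.5573, 0.1094, 0.0758]
orientation: [3.134, 0.221, -0.0]
contact_force: [-0.5, -0.4, -0.2]
grip_width: -0.0001
```

```bash
python3 - <<'E'
from h import *
st()
f=grab('top'); im=f['pixels'];save(f,'top1.png')
cv2.imwrite('pics/c1.png',cv2.resize(im[130:285,175:370],None,fx=3.8,fy=3.8,interpolation=cv2.INTER_CUBIC)[:,:,::-1])
E
```

```text
t 5.57 p [0.5573 0.1094 0.0758] xaxis 8.08 z [-0. -0. -1.] F [-0.52 -0.44 -0.23] w -0.0 q7 -1.96
```

View pics/c1.png

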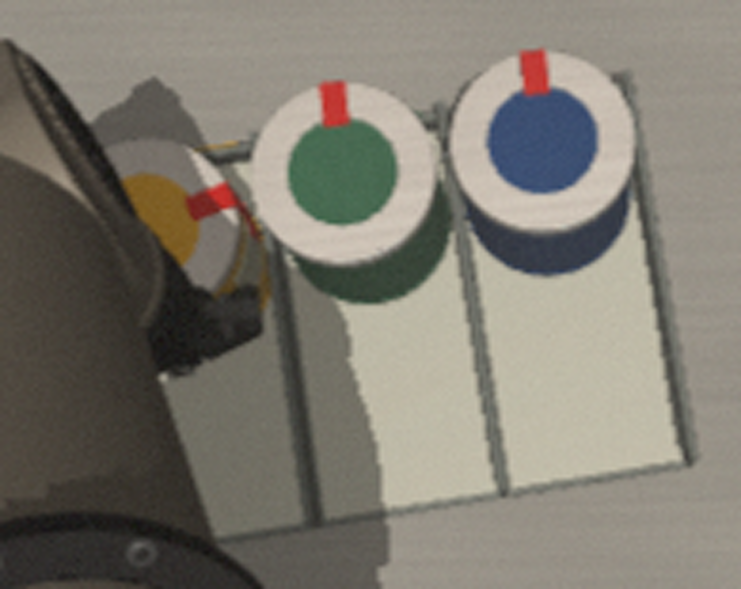

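The tin has moved forward; about 14 mm should remain. I'll go on in small steps and watch the force.

send_rows --pt "0 0.013 0 0 0 0 0" --pt "0 0.026 0 0 0 0 0" --pt "0 0.04 0 0 0 0 0" --pt "0 0.05 0 0 0 0 0" --pt "0 0.055 0 0 0 0 0" --pt "0 0.06 0 0 0 0 0" --pt "0 0.065 0 0 0 0 0" --pt "0 0.07 0 0 0 0 0"

```text
clock: 6.28
tcp_pos: [0.5676, 0.1109, 0.0758]
orientation: [3.134, 0.221, -0.0]
contact_force: [-0.3, -0.2, 0.3]
grip_width: 0.0
```

send_rows --pt "0 0.003 0 0 0 0 0" --pt "0 0.006 0 0 0 0 0" --pt "0 0.009 0 0 0 0 0" --pt "0 0.012 0 0 0 0 0"

```text
clock: 6.62
tcp_pos: [0.5694, 0.1112, 0.0758]
orientation: [-3.134, -0.221, 0.0]
contact_force: [-0.5, 0.1, -0.8]
grip_width: -0.0001
```

send_rows --pt "0 0.003 0 0 0 0 0" --pt "0 0.006 0 0 0 0 0" --pt "0 0.009 0 0 0 0 0" --pt "0 0.012 0 0 0 0 0"

```text
clock: 6.95
tcp_pos: [0.5712, 0.1114, 0.0758]
orientation: [3.134, 0.221, 0.0]
contact_force: [0.4, 1.2, 0.2]
grip_width: 0.0003
```

send_rows --pt "0 0.003 0 0 0 0 0" --pt "0 0.006 0 0 0 0 0" --pt "0 0.009 0 0 0 0 0"

```text
clock: 7.2
tcp_pos: [0.5719, 0.1114, 0.0756]
orientation: [3.133, 0.221, -0.002]
contact_force: [-3.1, -0.3, 0.0]
grip_width: 0.0003
```

The force shows contact with the lip, matching the predicted home position. I'll back off, rise and look.

send_rows --pt "0 -0.03 0 0 0 0 0" --pt "0 -0.1 0 0 0 0 0" --pt "0 -0.2 0 0 0 0 0" --pt "0 -0.2 0 -0.25 0 0 0" --pt "0 -0.2 0 -0.5 0 0 0" --pt "0 -0.2 0 -0.6 0 0 0" --pt "0 -0.2 0 -0.6 0 0 0" --pt "0 -0.2 0 -0.6 0 0 0"

```text
clock: 7.87
tcp_pos: [0.5429, 0.1074, 0.1668]
orientation: [3.134, 0.221, 0.004]
contact_force: [-0.9, 0.3, -0.4]
grip_width: 0.0002
```

```bash
cat >> h.py <<'E'
def lid(f,guess,rl=.06,z=.116):
    """lid centre from the coloured disc, seal angle; f any view"""
    im=f['pixels']; hsv=cv2.cvtColor(im,cv2.COLOR_RGB2HSV)
    u0=proj(f,[*guess,z])[0]; yy,xx=np.mgrid[:480,:640]
    s=np.linalg.norm(proj(f,[guess[0]+.1,guess[1],z])[0]-u0)/.1
    near=np.hypot(xx-u0[0],yy-u0[1])
    red=((hsv[...,0]<8)|(hsv[...,0]>172))&(hsv[...,1]>150)&(hsv[...,2]>60)&(near<s*.055)
    yel=(hsv[...,0]>=13)&(hsv[...,0]<=30)&(hsv[...,1]>140)&(hsv[...,2]>60)&(near<s*.04)
    big=lambda m:max(cv2.findContours(m.astype(np.uint8),0,1)[0],key=cv2.contourArea)[:,0]
    yp=np.array([ray(f,u,v,z)[:2] for u,v in big(yel)]); rp=np.array([ray(f,u,v,z)[:2] for u,v in big(red)])
    (cx,cy),rr=cv2.minEnclosingCircle((yp*1000).astype(np.float32)); c=np.array([cx,cy])/1000
    s=np.array(cv2.minAreaRect((rp*1000).astype(np.float32))[0])/1000; d=s-c
    print('lid',c.round(4),'disc r',round(rr,1),'seal',s.round(4),'dist',np.hypot(*d).round(4),'ang rel rack',(np.degrees(np.arctan2(d[1],d[0]))-8).round(1))
    return c
E
python3 - <<'E'
from h import *
st()
f=grab('wrist');save(f,'w2.png'); lid(f,(.632,.1195))
E
```

```text
t 7.87 p [0.5429 0.1074 0.1668] xaxis 8.07 z [ 0.003  0.    -1.   ] F [-0.92  0.26 -0.36] w 0.0 q7 -1.91
lid [0.6333 0.1202] disc r 29.6 seal [0.6466 0.0843] dist 0.0384 ang rel rack -77.7
```

View pics/w2.png

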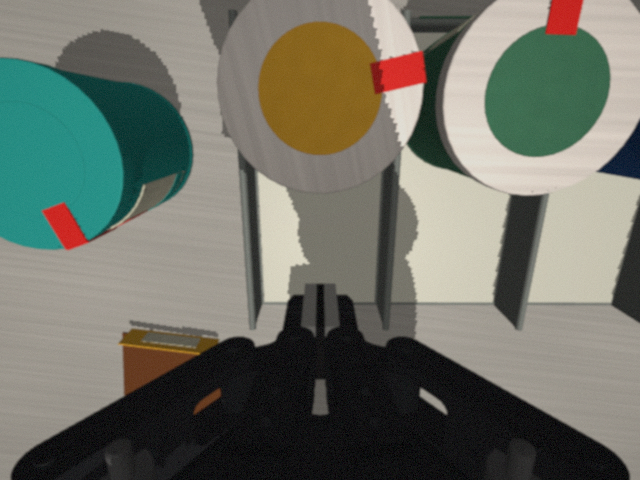

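The tin is home at (0.633, 0.120), and the seal reads −77.7° from front. I'll bring the fingertip over the lid at −140° and 38 mm out.

send_rows --pt "0 0.25 0.1 0 0 0 0" --pt "0 0.415 0.163 0 0 0 0" --pt "0 0.415 0.163 0.1 0 0 0" --pt "0 0.415 0.163 0.18 0 0 0" --pt "0 0.415 0.163 0.18 0 0 0" --pt "0 0.415 0.163 0.2 0 0 0" --pt "0 0.415 0.163 0.22 0 0 0" --pt "0 0.415 0.163 0.23 0 0 0"

```text
clock: 8.58
tcp_pos: [0.6073, 0.0923, 0.1311]
orientation: [-3.134, -0.223, 0.001]
contact_force: [0.7, 0.3, -0.8]
grip_width: 0.0
```

send_rows --pt "0 0 0 0.007 0 0 0" --pt "0 0 0 0.014 0 0 0" --pt "0 0 0 0.021 0 0 0"

```text
clock: 8.83
tcp_pos: [0.608, 0.092, 0.1285]
orientation: [-3.134, -0.221, -0.001]
contact_force: [-0.2, -0.6, -1.0]
grip_width: -0.0
```

send_rows --pt "0 0 0 0.004 0 0 0" --pt "0 0 0 0.007 0 0 0" --pt "0 0 0 0.007 0 0 0"

```text
clock: 9.08
tcp_pos: [0.608, 0.0919, 0.1272]
orientation: [3.134, 0.221, 0.0]
contact_force: [0.5, 0.8, -0.6]
grip_width: 0.0001
```

send_rows --pt "0 0 0 0.004 0 0 0" --pt "0 0 0 0.004 0 0 0"

```text
clock: 9.25
tcp_pos: [0.6083, 0.092, 0.1272]
orientation: [-3.134, -0.221, -0.002]
contact_force: [-0.6, 0.2, 3.9]
grip_width: 0.0002
```

send_rows --pt "0 0 0 0.003 0 0 0" --pt "0 0 0 0.003 0 0 0"

```text
clock: 9.42
tcp_pos: [0.6084, 0.092, 0.1272]
orientation: [3.134, 0.221, 0.002]
contact_force: [-1.9, 0.0, 7.6]
grip_width: 0.0001
```

```bash
cat >> h.py <<'E'
def arc(c,deg,n,yaw0=8.,turn=1.,rack=8.):
    """rows carrying the fingertip round c by deg, in tool axes now"""
    o=r.get_obs(); R=Ro.from_rotvec(o['orientation']).as_matrix(); p=o['tcp_pos']; d=p[:2]-np.array(c)
    print('start ang rel rack',np.degrees(np.arctan2(d[1],d[0]))-rack,'rad',np.hypot(*d))
    for i in range(1,n+1):
        a=np.radians(deg*i/n); q=np.array([[np.cos(a),-np.sin(a)],[np.sin(a),np.cos(a)]])@d-d
        s=R.T@np.array([*q,0])/.15
        print([0,round(s[0],3),round(s[1],3),0,0,0,round(-deg*i/n*turn/180,3)],end=', ')
    print()
E
python3 - <<'E'
from h import *
st(); arc((.6333,.1202),80,20)
E
```

```text
t 9.42 p [0.6084 0.092  0.1272] xaxis 8.07 z [ 0.001 -0.    -1.   ] F [-1.88  0.02  7.56] w 0.0 q7 -1.88
start ang rel rack -139.4038181357028 rad 0.03758689302589326
[0, np.float64(0.012), np.float64(0.013), 0, 0, 0, -0.022], [0, np.float64(0.025), np.float64(0.025), 0, 0, 0, -0.044], [0, np.float64(0.038), np.float64(0.036), 0, 0, 0, -0.067], [0, np.float64(0.052), np.float64(0.046), 0, 0, 0, -0.089], [0, np.float64(0.067), np.float64(0.055), 0, 0, 0, -0.111], [0, np.float64(0.083), np.float64(0.063), 0, 0, 0, -0.133], [0, np.float64(0.099), np.float64(0.07), 0, 0, 0, -0.156], [0, np.float64(0.115), np.float64(0.076), 0, 0, 0, -0.178], [0, np.float64(0.132), np.float64(0.081), 0, 0, 0, -0.2], [0, np.float64(0.149), np.float64(0.084), 0, 0, 0, -0.222], [0, np.float64(0.167), np.float64(0.087), 0, 0, 0, -0.244], [0, np.float64(0.184), np.float64(0.088), 0, 0, 0, -0.267], [0, np.float64(0.202), np.float64(0.088), 0, 0, 0, -0.289], [0, np.float64(0.219), np.float64(0.086), 0, 0, 0, -0.311], [0, np.float64(0.236), np.float64(0.084), 0, 0, 0, -0.333], [0, np.float64(0.253), np.float64(0.08), 0, 0, 0, -0.356], [0, np.float64(0.27), np.float64(0.075), 0, 0, 0, -0.378], [0, np.float64(0.286), np.float64(0.069), 0, 0, 0, -0.4], [0, np.float64(0.302), np.float64(0.061), 0, 0, 0, -0.422], [0, np.float64(0.318), np.float64(0.053), 0, 0, 0, -0.444],
```

The press is 7.6 N, about right. I'll do the first 40° of the arc and then check.

send_rows --pt "0 0.012 0.013 0 0 0 -0.022" --pt "0 0.025 0.025 0 0 0 -0.044" --pt "0 0.038 0.036 0 0 0 -0.067" --pt "0 0.052 0.046 0 0 0 -0.089" --pt "0 0.067 0.055 0 0 0 -0.111" --pt "0 0.083 0.063 0 0 0 -0.133" --pt "0 0.099 0.07 0 0 0 -0.156" --pt "0 0.115 0.076 0 0 0 -0.178" --pt "0 0.132 0.081 0 0 0 -0.2" --pt "0 0.149 0.084 0 0 0 -0.222"

```text
clock: 10.25
tcp_pos: [0.6327, 0.0827, 0.1272]
orientation: [2.867, 1.283, 0.003]
contact_force: [-1.2, 0.3, 7.2]
grip_width: -0.0004
```

```bash
python3 - <<'E'
from h import *
st()
f=grab('wrist');save(f,'w3.png')
g=grab('scene');save(g,'s3.png')
for k in (g,f):
    try: lid(k,(.633,.12))
    except Exception as e: print(e)
arc((.6333,.1202),40,10)
E
```

```text
t 10.25 p [0.6327 0.0827 0.1272] xaxis 48.22 z [ 0.002  0.    -1.   ] F [-1.15  0.3   7.24] w -0.0 q7 -1.24
lid [0.6353 0.1196] disc r 29.0 seal [0.6693 0.1013] dist 0.0386 ang rel rack -36.2
lid [0.6337 0.1202] disc r 29.7 seal [0.6668 0.1015] dist 0.038 ang rel rack -37.5
start ang rel rack -98.14045017776098 rad 0.037546432255060914
[0, np.float64(0.012), np.float64(0.013), 0, 0, 0, -0.022], [0, np.float64(0.025), np.float64(0.024), 0, 0, 0, -0.044], [0, np.float64(0.039), np.float64(0.035), 0, 0, 0, -0.067], [0, np.float64(0.053), np.float64(0.045), 0, 0, 0, -0.089], [0, np.float64(0.068), np.float64(0.054), 0, 0, 0, -0.111], [0, np.float64(0.084), np.float64(0.062), 0, 0, 0, -0.133], [0, np.float64(0.1), np.float64(0.068), 0, 0, 0, -0.156], [0, np.float64(0.117), np.float64(0.074), 0, 0, 0, -0.178], [0, np.float64(0.134), np.float64(0.078), 0, 0, 0, -0.2], [0, np.float64(0.151), np.float64(0.081), 0, 0, 0, -0.222],
```

View pics/s3.png

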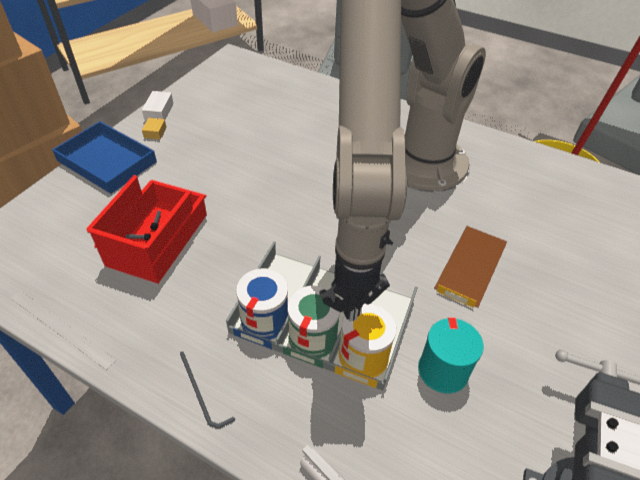

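The scene view shows the tin at the lip with its seal at (350,340), turned about 40° with hardly any slip. I'll do the remaining 37.5° now.

send_rows --pt "0 0.012 0.013 0 0 0 -0.022" --pt "0 0.025 0.024 0 0 0 -0.044" --pt "0 0.039 0.035 0 0 0 -0.067" --pt "0 0.053 0.045 0 0 0 -0.089" --pt "0 0.068 0.054 0 0 0 -0.111" --pt "0 0.084 0.062 0 0 0 -0.133" --pt "0 0.1 0.068 0 0 0 -0.156" --pt "0 0.117 0.074 0 0 0 -0.178" --pt "0 0.134 0.078 0 0 0 -0.2" --pt "0 0.14 0.0795 0 0 0 -0.207" --pt "0 0.14 0.0795 0 0 0 -0.207"

```text
clock: 11.27
tcp_pos: [0.6558, 0.0907, 0.1272]
orientation: [2.309, 2.129, 0.003]
contact_force: [0.2, -0.1, 6.2]
grip_width: 0.0004
```

```bash
python3 - <<'E'
from h import *
st()
f=grab('wrist');save(f,'w4.png')
g=grab('scene');save(g,'s4.png')
for k in (g,f):
    try: lid(k,(.633,.12))
    except Exception as e: print(e)
E
```

```text
t 11.27 p [0.6558 0.0907 0.1272] xaxis 85.37 z [ 0.002  0.001 -1.   ] F [ 0.18 -0.08  6.19] w 0.0 q7 -0.67
lid [0.6345 0.1203] disc r 29.2 seal [0.675  0.1256] dist 0.0408 ang rel rack -0.5
lid [0.6336 0.1211] disc r 29.6 seal [0.6712 0.1262] dist 0.0379 ang rel rack -0.2
```

Both views read within about 0.5° of front. I'll lift off, retreat and check against the neighbours.

send_rows --pt "0 0 0 -0.01 0 0 0" --pt "0 0 0 -0.05 0 0 0" --pt "0 0 0 -0.25 0 0 0" --pt "0 0 0 -0.5 0 0 0" --pt "0 0 -0.25 -0.7 0 0 0" --pt "0 0 -0.5 -0.7 0 0 0" --pt "0 0 -0.75 -0.7 0 0 0" --pt "0 0 -0.9 -0.7 0 0 0" --pt "0 0 -0.9 -0.7 0 0 0" --pt "0 0 -0.9 -0.7 0 0 0"

```text
clock: 12.2
tcp_pos: [0.5194, 0.1011, 0.2316]
orientation: [2.309, 2.128, -0.001]
contact_force: [0.5, 0.5, 0.0]
grip_width: -0.0
```

send_rows --pt "0 -0.3 0 0 0 0 0" --pt "0 -0.6 0 0 0 0 0" --pt "0 -0.9 0 0 0 0 0" --pt "0 -1 0 0 0 0 0" --pt "0 -1 0 0 0 0 0"

```text
clock: 12.62
tcp_pos: [0.5083, -0.056, 0.2305]
orientation: [2.321, 2.115, -0.004]
contact_force: [-0.4, -0.4, -0.3]
grip_width: 0.0
```

send_rows --pt "0 -0.3 0 0 0 0 0" --pt "0 -0.6 0 0 0 0 0" --pt "0 -0.9 0 0 0 0 0" --pt "0 -1 0 0 0 0 0" --pt "0 -1 0 0 0 0 0"

```text
clock: 13.03
tcp_pos: [0.4952, -0.2053, 0.2305]
orientation: [2.321, 2.116, -0.003]
contact_force: [-0.5, -1.2, -0.3]
grip_width: 0.0001
```

```bash
python3 - <<'E'
from h import *
st()
f=grab('top'); g=grab('scene')
for k in (f,g): lid(k,(.633,.12))
a=cv2.resize(f['pixels'][130:285,175:370],(600,477),interpolation=cv2.INTER_CUBIC)
cv2.imwrite('pics/c5.png',a[:,:,::-1])
cv2.imwrite('pics/s5.png',cv2.resize(g['pixels'][235:395,215:425],None,fx=3.6,fy=3.6,interpolation=cv2.INTER_CUBIC)[:,:,::-1])
E
```

```text
t 13.03 p [ 0.4952 -0.2053  0.2305] xaxis 84.72 z [-0.001 -0.002 -1.   ] F [-0.51 -1.18 -0.33] w 0.0 q7 -0.03
lid [0.6355 0.1206] disc r 29.3 seal [0.6733 0.1256] dist 0.0381 ang rel rack -0.4
lid [0.6346 0.1205] disc r 29.0 seal [0.6749 0.1259] dist 0.0407 ang rel rack -0.4
```

View pics/c5.png

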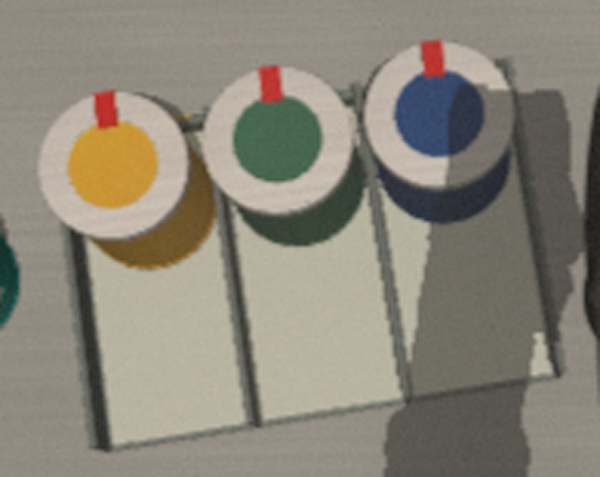

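View pics/s5.png

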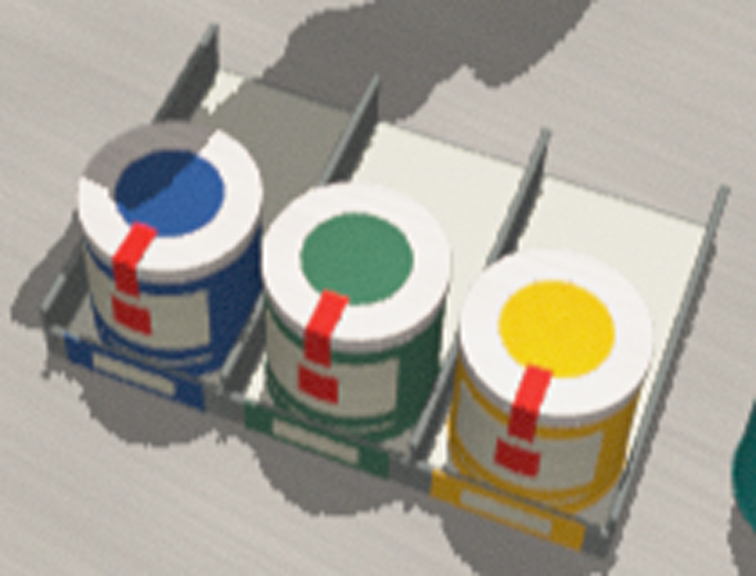

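Both views show the yellow tin at the lip, level with its neighbours, its seal and label facing front. I'm handing in.

```bash
python3 -c "
from h import *
print(r.hand_in())"
```

```text
the job is handed in; nothing more can be done
None
```

The yellow tin now stands at the front lip of its lane with its label facing out, and I handed the job in at about 13 s of the 72 s allowed.

- **Slide:** I pushed it home about 65 mm with the shut fingertips. The highest push I read was about 3 N, when it met the lip.
- **Turn:** I rolled it round about 77° with one light fingertip arc on the lid, in two parts. The press read 6 to 8 N and it hardly slipped.

**Last checks:**
- **Label angle:** after the arm had withdrawn, the top and scene views both put the label within about 0.4° of square to the lip. That relies on my rack angle, which is good to about 1°.
- **Position:** the two views put the tin's centre within about 1 mm of each other. That is 3 to 4 mm forward of the home position I worked out from the neighbouring tins, within what the cameras can resolve.
- **Other objects:** the blue and green tins looked unmoved in the pictures. I did not check the red bin in the final pictures, but the arm only passed above or beside it. No check failed.

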